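# Try two hole punches and sort the seized one to repair

## Task

One of the two hole punches has seized. Try each by pressing its lever down as far as it will go before you sort it: a free lever goes right down and stays there, a seized one binds after a few millimetres. Then slide the free punch along the desk, without lifting it, into the stock bay (plain upright board) and the seized one into the repair bay (screwdriver), each wholly between the ends of the bay's rails, and leave the other things where they are.

Things in the scene. Friction and masses are not known exactly. Their poses are not given: they have to be found in the camera images.
- punch_a: Two-hole punch, 122 x 118 x 70 mm, 0.3 to 0.6 kg, too wide to grasp. Origin: centre of underside; +x from front (lever's hand end, away from the robot within 0.2 rad) to hinge. Base plate: x -51..61, y -59..59, z 0..12 mm, straight sides to push on. Set in above it: hinge cheeks x 19..55, y +-49, to z 50; lever x -61..55, y +-44, top z 70. One punch is free, one seized; they look alike.
- punch_a_lever (a joint): Lever of punch_a, rad: 0 = up, grows when pressed down about its hinge (41 mm behind punch_a's origin, 42 mm up). No spring: it stays where left. Moving it by its front takes about 2 N. A free lever stops at 0.157 (13 mm lower at the press point); a seized one binds at 0.04 (3.5 mm) however hard it is pressed.
- punch_a_press (a point): Press point on top of the lever of punch_a: on its middle line, 16 mm behind the front edge, 70 mm above the desk with the lever up. A press here does not tip the punch.
- punch_b: Two-hole punch, 122 x 118 x 70 mm, 0.3 to 0.6 kg, too wide to grasp. Origin: centre of underside; +x from front (lever's hand end, away from the robot within 0.2 rad) to hinge. Base plate: x -51..61, y -59..59, z 0..12 mm, straight sides to push on. Set in above it: hinge cheeks x 19..55, y +-49, to z 50; lever x -61..55, y +-44, top z 70. One punch is free, one seized; they look alike.
- punch_b_lever (a joint): Lever of punch_b, rad: 0 = up, grows when pressed down about its hinge (41 mm behind punch_b's origin, 42 mm up). No spring: it stays where left. Moving it by its front takes about 2 N. A free lever stops at 0.157 (13 mm lower at the press point); a seized one binds at 0.04 (3.5 mm) however hard it is pressed.
- punch_b_press (a point): Press point on top of the lever of punch_b: on its middle line, 16 mm behind the front edge, 70 mm above the desk with the lever up. A press here does not tip the punch.
- stock_bay: Bay for good stock: two wooden rails along y (154 x 14 mm, 12 high), 330 mm apart (clear), a flat cork sheet between, no ends; a punch slides in from mid-desk. Known by the plain upright board, 60 mm high, along its far rail. Origin: desk height, midway between rails and ends; axes as the world's. A punch is wholly in when within 18 mm of it in y. Bays stand left and right of the punches, either way round.
- repair_bay: Bay for repair: two wooden rails along y (154 x 14 mm, 12 high), 330 mm apart (clear), a flat cork sheet between, no ends; a punch slides in from mid-desk. Known by the screwdriver lying in two small cradles on its far rail (top about 45 mm high). Origin: desk height, midway between rails and ends; axes as the world's. A punch is wholly in when within 18 mm of it in y. Bays stand left and right of the punches, either way round.
- tape: Bystander: black tape dispenser, 52 x 151 x 74 mm, long side along x, at the right side of the desk. Origin: centre of its underside.
- glue: Bystander: glue stick standing upright, 27 mm across, 90 mm high, in front of the punches. Origin: centre of its underside.
- cup: Bystander: white mug, 80 mm across, 91 mm high, at the right side of the desk. Origin: centre of its underside.

How it is judged:
By the outcome, as a careful person would: the job done as asked, in the order asked, and still so for the second after the job is handed in, with the robot touching nothing.
It also fails if it takes over 70 s, if anything falls off the work surface, if the arm or the gripper's body presses on something with over 40 N, if the wrist force passes 120 N, or if a joint passes its speed limit or range.

## Robot

A 7-joint arm with a two-finger parallel gripper is mounted at the origin on the work surface; the furniture and walls round the work are solid. World frame = base frame: x ahead of the robot, y to its left, z up, the work surface at z = 0. Lengths are in m, angles in rad, forces in N, time in s.
With the tool pointing down it reaches from about 0.35 to 0.9 m from the base axis. Payload 8.1 kg.
Tool frame: the origin (TCP) lies midway between the tips of the shut fingers; the grasp point (between the pads) lies 19 mm behind it; z points along the fingers, y is the line along which they close (so a half turn about z gives the same grasp; the last joint's range is limited). The gripper opens to 85 mm and grips with 20 to 120 N. Pads are 22 mm wide; open, the fingers measure 114 mm over their backs; the gripper's body (76 mm by 85 mm) begins 54 mm behind the grasp point. The pads swing forward as they close: fully open they stand 13 mm farther back than shut.
Start: joints at [1.151, 0.434, 0.025, 1.573, -0.012, 1.134, -0.075], TCP at [0.195, -0.594, 0.231] pointing down, gripper open.
Joint ranges: [-2.62, 2.62], [-0.44, 2.09], [-1.27, 1.32], [0.08, 2.57], [-1.32, 4.46], [0.12, 2], [-2.74, 2.74]. Speed limits (rad/s): [2.22, 2.22, 3.01, 3.01, 3.14, 3.14, 3.14].

## Interface

Orientations are given as [roll, pitch, yaw] about the fixed x, y, z axes, in that order (R = Rz(yaw) Ry(pitch) Rx(roll)).
In Python, from rig import state, read_camera, camera_info, close_job gives the robot as it stands. The module is installed in compiled form; this text tells all that it offers.
- The arm moves only by the tool arm_command, never from a script. Its argument "moves" is a list of rows, each an object with "xyz": the shift along the tool's x, y, z in mm, a list of three; "angular": the turn, a rotation vector about the tool's x, y, z in rad, a list of three. In form: [{"xyz": [dx, dy, dz], "angular": [wx, wy, wz]}, ...]. A call has 1 to 12 rows; each row is the pose to reach, as a shift and turn from the pose commanded when the call began, along the tool's axes at that moment; what a row does not reach only later rows make up. A row lasts 1/12 s, in which the tool goes at most 41.7 mm and 7.16 degrees, less where a joint would pass 70% of its speed; a pose out of reach is approached as far as the arm can. A call with a gripper value outside its range is refused whole. "hand" is the finger opening in mm, from 0 to 85.4, set as the call begins (left out, the last holds). The fingers move at their own pace and stop on an object; the grip force is fixed at half the most. Time passes only in rows, so rows that repeat a pose let the fingers close. It gives the time, the measured TCP pose, the force, the opening and the grip force at its end, in the units of the state.
- state(): the state, without advancing time (a new reading comes with each control period).
- read_camera(name): name is "side" or "top" or "wrist"; returns the picture (480x640x3 uint8, red, green, blue); there is no depth.
- camera_info(name): a dict with "fx", "fy", "cx", "cy" (pixels), "R" (3x3) and "t" (3): a world point X has camera coordinates R X + t. Camera axes: x right, y down, z forward; pixel columns grow to the right and rows downward; lengths in m; the calibration is good to about 2 mm. A picture is of the moment at which its call begins: read the wrist's pose just before it. camera_info takes no time and is no camera call; for the wrist camera it gives the pose at the moment of the call.
- close_job(): hands the job in; it is judged then, once.
The state is a dict: "time_s": time; "joints": joint angles; "joint_vel": joint speeds; "joint_efforts": joint torques, N m; "eef_pos": TCP position; "orientation": TCP orientation; "ft_force": force on the tool from outside, world axes, zero at the start; "torque": the same for the moment, N m; "grip_width": finger opening in m; "grip_force": force on a finger pad.
Only numpy, scipy, OpenCV 4.12 (cv2) and the standard library are available. Lean on these libraries where they do the work, as an engineer would, in place of code of your own. Each camera call takes 0.05 s, during which the arm holds its last target. There are 200 camera calls.

## Working session

There is one attempt and no reset: what is moved stays moved. The work goes in short steps, Python scripts to look and compute and a tool call to move; the robot and the scene stay as the last step left them, time stands still between calls to the robot, and variables do not carry over. Pictures are saved under pics/ and viewed, at most 10 in all, crops included, and the job is handed in when it is done.

Besides the shell and the picture viewer there is one more tool, called after "Emit:" by a JSON object that holds its "fn" and its "kwargs", one argument or row to a line. arm_command: Moves the arm, as the interface text tells. Its arguments: {"type":"object","properties":{"moves":{"type":"array"},"hand":{"type":"number"}},"required":["moves"]}

```bash
mkdir -p pics; cat > h.py <<'E'
import numpy as np,cv2
from rig import *
def snap(n,f):
    cv2.imwrite(f'pics/{f}.png',cv2.cvtColor(read_camera(n),cv2.COLOR_RGB2BGR))
def pix(n,u,v,z):
    c=camera_info(n);R=np.array(c['R']);t=np.array(c['t'])
    d=R.T@np.array([(u-c['cx'])/c['fx'],(v-c['cy'])/c['fy'],1]);o=-R.T@t
    return o+d*(z-o[2])/d[2]
def proj(n,X):
    c=camera_info(n);p=np.array(c['R'])@np.array(X)+np.array(c['t'])
    return [round(float(c['fx']*p[0]/p[2]+c['cx']),1),round(float(c['fy']*p[1]/p[2]+c['cy']),1)]
E
python3 - <<'E'
from h import *
snap('top','top1');snap('side','side1');print(state())
for n in('top','side'):print(camera_info(n))
E
```

```text
{'time_s': 0.1, 'joints': array([ 1.15139165,  0.43513708,  0.02502103,  1.57401318, -0.01158853,
        1.13403766, -0.07509575]), 'joint_vel': array([ 2.50341144e-04, -5.02133394e-04, -6.57930245e-05, -3.32925706e-03,
        8.60521210e-04,  8.00262397e-04, -9.06657268e-04]), 'joint_efforts': array([ 2.45091192e-03, -6.71759748e+01,  1.02783658e+00, -3.16905463e+01,
        1.57682039e-02,  7.26452126e-03, -7.23123048e-05]), 'eef_pos': array([ 0.19448033, -0.59347835,  0.23061237]), 'orientation': array([-3.14015115e+00,  1.61400809e-04,  3.16701377e-01]), 'ft_force': array([0.39597822, 0.34774884, 0.22404992]), 'torque': array([-0.05376477,  0.00978468,  0.03580163]), 'grip_force': 0.0, 'grip_width': 0.08550381444478303}
{'fx': 496.06397069279984, 'fy': 496.06397069279984, 'cx': 315.14260310321504, 'cy': 239.4437902099364, 'R': array([[ 0.02305639, -0.99892688,  0.04016839],
       [-0.98724093, -0.029082  , -0.15655535],
       [ 0.15755552, -0.03604628, -0.98685203]]), 't': array([-0.14479964,  0.53949679,  1.02493272])}
{'fx': 517.5109123297971, 'fy': 517.5109123297971, 'cx': 312.4429715071367, 'cy': 241.55422555479342, 'R': array([[-0.81178922, -0.583893  , -0.00820001],
       [-0.27280696,  0.39162573, -0.87875233],
       [ 0.51630866, -0.71112464, -0.47720762]]), 't': array([0.37257318, 0.25051053, 0.89929226])}
```

View pics/top1.png

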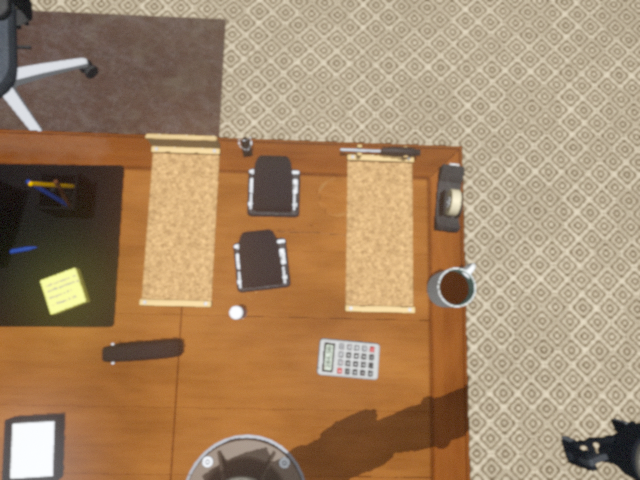

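View pics/side1.png

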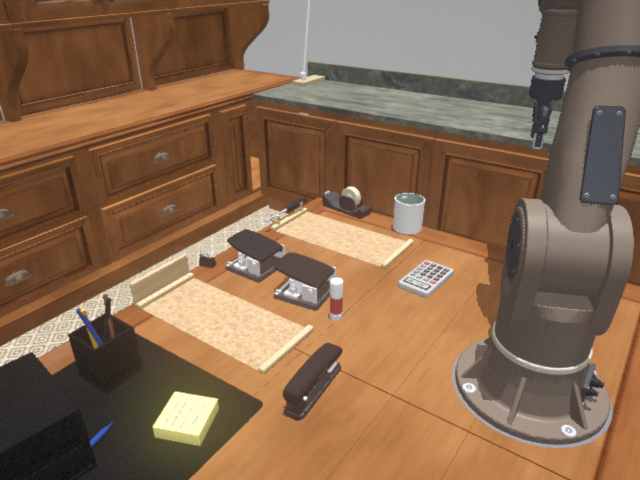

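The stock bay (board) is on the left at about (180,225), and the repair bay (screwdriver) is on the right at about (380,235). The punches are at about (273,186) and (262,260), the glue stick at (236,312). I'll enlarge the middle of the desk.

```bash
python3 - <<'E'
import cv2
a=cv2.imread('pics/top1.png')[125:325,135:425]
b=cv2.resize(a[15:175,90:180],None,fx=5,fy=5,interpolation=cv2.INTER_CUBIC)
cv2.imwrite('pics/c1.png',b[:,:][0:800].transpose(1,0,2)[:, :800])  # transposed
from h import *
for uv in[(150,150),(218,151),(141,303),(210,304),(345,160),(414,159),(346,309),(414,310)]:print(uv,pix('top',*uv,.012).round(3))
print('glue',pix('top',235,311,.09).round(3))
E
```

```text
(150, 150) [0.742 0.246 0.012]
(218, 151) [0.745 0.094 0.012]
(141, 303) [0.399 0.24  0.012]
(210, 304) [0.4   0.092 0.012]
(345, 160) [ 0.735 -0.196  0.012]
(414, 159) [ 0.743 -0.355  0.012]
(346, 309) [ 0.397 -0.203  0.012]
(414, 310) [ 0.398 -0.352  0.012]
glue [0.386 0.029 0.09 ]
```

View pics/c1.png

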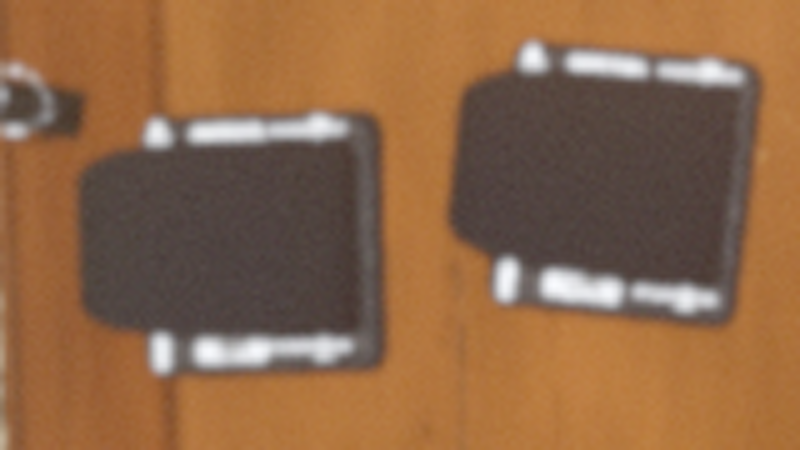

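```bash
cat >> h.py <<'E'
def punch(rl,rr,fl,fr):
    P=[pix('top',*p,.012)[:2] for p in(rl,rr,fl,fr)]
    a=P[0]-P[1];                       # left-right vector (points +y)
    th=np.arctan2(-a[0],a[1])          # tilt: 0 = rear edge along y
    ux=np.array([-np.cos(th),-np.sin(th)]) # punch +x
    rear=(P[0]+P[1])/2; o=rear-.061*ux; f=(P[2]+P[3])/2
    print('width',np.linalg.norm(a).round(4),'len',np.linalg.norm(f-rear).round(4),'tilt',th.round(3),'origin',o.round(4),'press',(o-.045*ux).round(4),'sides',((P[0]-P[2])).round(3),((P[1]-P[3])).round(3))
E
python3 - <<'E'
from h import *
c=lambda x,y:(225+y/5,140+x/5)
punch(c(380,116),c(380,370),c(145,118),c(150,376))
punch(c(758,63),c(734,325),c(517,40),c(493,303))
c=camera_info('wrist');s=state();print(np.array(c['R']).round(3), (-np.array(c['R']).T@np.array(c['t'])-s['eef_pos']).round(3))
E
```

```text
width 0.1133 len 0.1076 tilt 0.031 origin [ 0.6597 -0.0359] press [ 0.7047 -0.0345] sides [-0.109 -0.004] [-0.107 -0.   ]
width 0.1143 len 0.107 tilt 0.117 origin [ 0.4958 -0.0153] press [ 0.5405 -0.0101] sides [-0.106 -0.015] [-0.106 -0.013]
[[ 0.312 -0.95  -0.001]
 [-0.897 -0.295  0.329]
 [-0.312 -0.102 -0.944]] [0.081 0.026 0.142]
```

```bash
cat >> h.py <<'E'
from scipy.spatial.transform import Rotation as Ro
def go(x,y,z,yaw=np.pi/2):
    s=state();R=Ro.from_euler('xyz',s['orientation']);T=Ro.from_euler('xyz',[np.pi,0,yaw])
    print('t',round(s['time_s'],2),'xyz mm',(R.inv().apply(np.array([x,y,z])-s['eef_pos'])*1000).round(1),'ang',(R.inv()*T).as_rotvec().round(4))
E
python3 -c "
from h import *
go(.5405,-.010,.12)"
```

```text
t 0.1 xyz mm [ 510.5 -446.5  111.2] ang [-1.3000e-03 -8.0000e-04 -1.2541e+00]
```

Emit:
{"fn": "arm_command", "kwargs": {
  "moves": [
    {"xyz":[510.5,-446.5,60],"angular":[0,0,-1.254]},
    {"xyz":[510.5,-446.5,60],"angular":[0,0,-1.254]},
    {"xyz":[510.5,-446.5,60],"angular":[0,0,-1.254]},
    {"xyz":[510.5,-446.5,60],"angular":[0,0,-1.254]},
    {"xyz":[510.5,-446.5,60],"angular":[0,0,-1.254]},
    {"xyz":[510.5,-446.5,60],"angular":[0,0,-1.254]},
    {"xyz":[510.5,-446.5,111],"angular":[0,0,-1.254]},
    {"xyz":[510.5,-446.5,111],"angular":[0,0,-1.254]},
    {"xyz":[510.5,-446.5,111],"angular":[0,0,-1.254]},
    {"xyz":[510.5,-446.5,111],"angular":[0,0,-1.254]},
    {"xyz":[510.5,-446.5,111],"angular":[0,0,-1.254]},
    {"xyz":[510.5,-446.5,111],"angular":[0,0,-1.254]}
  ],
  "hand": 0
}}

```text
time_s: 1.1
eef_pos: [0.447, -0.1676, 0.1581]
orientation: [-3.142, 0.0, 1.571]
ft_force: [0.8, 0.1, -0.1]
grip_width: -0.0001
grip_force: 0.0
```

```bash
python3 -c "
from h import *
go(.5405,-.010,.12);go(.5405,-.010,.08)"
```

```text
t 1.1 xyz mm [157.5  93.5  38.1] ang [-0.      0.      0.0004]
t 1.1 xyz mm [157.5  93.5  78.1] ang [-0.      0.      0.0004]
```

Emit:
{"fn": "arm_command", "kwargs": {
  "moves": [
    {"xyz":[157,93,38],"angular":[0,0,0]},
    {"xyz":[157,93,38],"angular":[0,0,0]},
    {"xyz":[157,93,38],"angular":[0,0,0]},
    {"xyz":[157,93,38],"angular":[0,0,0]},
    {"xyz":[157,93,38],"angular":[0,0,0]},
    {"xyz":[157,93,38],"angular":[0,0,0]},
    {"xyz":[157,93,38],"angular":[0,0,0]},
    {"xyz":[157,93,38],"angular":[0,0,0]}
  ]
}}

```text
time_s: 1.77
eef_pos: [0.539, -0.0132, 0.1202]
orientation: [-3.14, 0.001, 1.57]
ft_force: [-0.2, -0.1, -0.3]
grip_width: -0.0003
grip_force: 0.0
```

```bash
python3 -c "
from h import *
go(.5405,-.010,.075)"
```

```text
t 1.77 xyz mm [ 3.3  1.5 45.2] ang [-0.0012  0.0008 -0.0006]
```

Emit:
{"fn": "arm_command", "kwargs": {
  "moves": [
    {"xyz":[3,1.5,30],"angular":[0,0,0]},
    {"xyz":[3,1.5,44],"angular":[0,0,0]},
    {"xyz":[3,1.5,46],"angular":[0,0,0]},
    {"xyz":[3,1.5,48],"angular":[0,0,0]},
    {"xyz":[3,1.5,50],"angular":[0,0,0]},
    {"xyz":[3,1.5,52],"angular":[0,0,0]},
    {"xyz":[3,1.5,54],"angular":[0,0,0]},
    {"xyz":[3,1.5,55],"angular":[0,0,0]},
    {"xyz":[3,1.5,55],"angular":[0,0,0]}
  ]
}}

```text
time_s: 2.52
eef_pos: [0.542, -0.0094, 0.0661]
orientation: [3.14, 0.0, 1.57]
ft_force: [1.8, -0.9, 2.0]
grip_width: 0.0
grip_force: 1.1
```

Emit:
{"fn": "arm_command", "kwargs": {
  "moves": [
    {"xyz":[0,0,1.5],"angular":[0,0,0]},
    {"xyz":[0,0,3],"angular":[0,0,0]},
    {"xyz":[0,0,4],"angular":[0,0,0]},
    {"xyz":[0,0,4],"angular":[0,0,0]}
  ]
}}

```text
time_s: 2.85
eef_pos: [0.5446, -0.009, 0.0653]
orientation: [3.134, 0.001, 1.571]
ft_force: [-3.2, -3.0, 34.5]
grip_width: -0.0
grip_force: 17.1
```

Near punch binds at about 34 N after a few millimetres, so it looks seized. Now I'll lift and try the far one.

Emit:
{"fn": "arm_command", "kwargs": {
  "moves": [
    {"xyz":[0,0,-20],"angular":[0,0,0]},
    {"xyz":[-4,30,-30],"angular":[0,0,0]},
    {"xyz":[-12,70,-30],"angular":[0,0,0]},
    {"xyz":[-20,110,-30],"angular":[0,0,0]},
    {"xyz":[-25,150,-30],"angular":[0,0,0]},
    {"xyz":[-25,163,-30],"angular":[0,0,0]},
    {"xyz":[-25,163,-30],"angular":[0,0,0]},
    {"xyz":[-25,163,-20],"angular":[0,0,0]},
    {"xyz":[-25,163,-20],"angular":[0,0,0]}
  ]
}}

```text
time_s: 3.6
eef_pos: [0.7018, -0.0339, 0.0791]
orientation: [-3.138, -0.0, 1.572]
ft_force: [-1.1, 0.8, 0.2]
grip_width: 0.0001
grip_force: 0.0
```

```bash
python3 -c "
from h import *
go(.7047,-.0345,.067)
snap('side','side2')
im=cv2.imread('pics/side2.png')[200:340,200:370];cv2.imwrite('pics/c2.png',cv2.resize(im,None,fx=4,fy=4,interpolation=cv2.INTER_CUBIC))"
```

```text
t 3.6 xyz mm [-0.6  3.  12.1] ang [-0.004  -0.      0.0007]
```

View pics/c2.png

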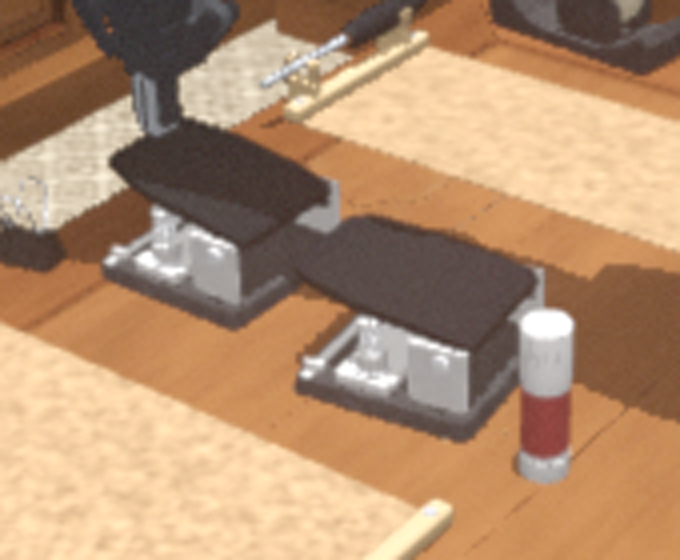

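The picture shows the near lever only slightly lowered and the fingertip (crop 160,130) over the far punch's front. I'll press that one.

Emit:
{"fn": "arm_command", "kwargs": {
  "moves": [
    {"xyz":[0,2,7],"angular":[0,0,0]},
    {"xyz":[0,2,9],"angular":[0,0,0]},
    {"xyz":[0,2,11],"angular":[0,0,0]},
    {"xyz":[0,2,13],"angular":[0,0,0]},
    {"xyz":[0,2,15],"angular":[0,0,0]},
    {"xyz":[0,2,17],"angular":[0,0,0]},
    {"xyz":[0,2,18],"angular":[0,0,0]},
    {"xyz":[0,2,18],"angular":[0,0,0]}
  ]
}}

```text
time_s: 4.32
eef_pos: [0.7063, -0.0342, 0.0635]
orientation: [3.141, -0.0, 1.571]
ft_force: [0.7, 0.1, 0.7]
grip_width: 0.0
grip_force: 0.3
```

Emit:
{"fn": "arm_command", "kwargs": {
  "moves": [
    {"xyz":[0,0,2],"angular":[0,0,0]},
    {"xyz":[0,0,4],"angular":[0,0,0]},
    {"xyz":[0,0,6],"angular":[0,0,0]},
    {"xyz":[0,0,8],"angular":[0,0,0]},
    {"xyz":[0,0,9],"angular":[0,0,0]},
    {"xyz":[0,0,9],"angular":[0,0,0]}
  ]
}}

```text
time_s: 4.82
eef_pos: [0.7063, -0.0342, 0.0557]
orientation: [3.141, 0.0, 1.571]
ft_force: [-2.9, -0.8, 11.2]
grip_width: 0.0003
grip_force: 5.7
```

Emit:
{"fn": "arm_command", "kwargs": {
  "moves": [
    {"xyz":[0,0,1.5],"angular":[0,0,0]},
    {"xyz":[0,0,2.5],"angular":[0,0,0]},
    {"xyz":[0,0,2.5],"angular":[0,0,0]}
  ]
}}

```text
time_s: 5.07
eef_pos: [0.7076, -0.0342, 0.0555]
orientation: [3.138, 0.0, 1.57]
ft_force: [-5.8, -0.7, 25.1]
grip_width: 0.0001
grip_force: 12.2
```

The far lever went right down (55.5 mm), so it's the free punch: far goes left to stock, near goes right to repair.

Emit:
{"fn": "arm_command", "kwargs": {
  "moves": [
    {"xyz":[0,0,-25],"angular":[0,0,0]},
    {"xyz":[0,0,-45],"angular":[0,0,0]},
    {"xyz":[-40,-20,-45],"angular":[0,0,0]},
    {"xyz":[-75,-40,-45],"angular":[0,0,0]},
    {"xyz":[-106,-52,-45],"angular":[0,0,0]},
    {"xyz":[-106,-52,-45],"angular":[0,0,0]},
    {"xyz":[-106,-52,-20],"angular":[0,0,0]},
    {"xyz":[-106,-52,15],"angular":[0,0,0]},
    {"xyz":[-106,-52,35],"angular":[0,0,0]},
    {"xyz":[-106,-52,40],"angular":[0,0,0]},
    {"xyz":[-106,-52,40],"angular":[0,0,0]}
  ],
  "hand": 32
}}

```text
time_s: 5.98
eef_pos: [0.6526, -0.1398, 0.0101]
orientation: [-3.137, -0.001, 1.571]
ft_force: [-0.0, 0.1, 0.9]
grip_width: 0.0323
grip_force: 0.0
```

```bash
python3 -c "
from h import *
go(.655,-.14,.002)
snap('wrist','w1')"
```

```text
t 5.98 xyz mm [-0.2  2.5  8. ] ang [-0.0041 -0.0007  0.0002]
```

View pics/w1.png

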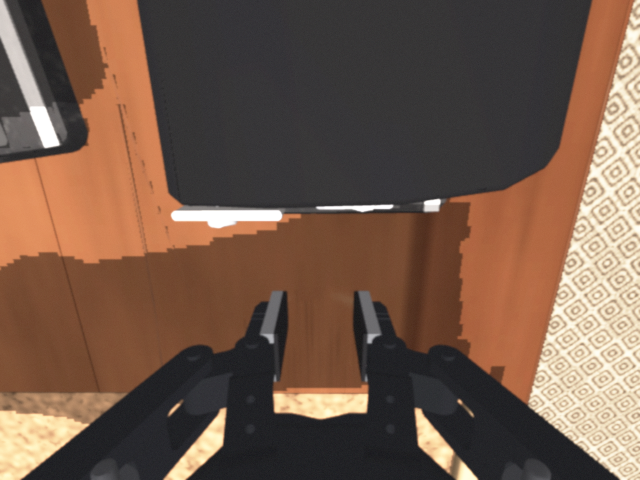

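Emit:
{"fn": "arm_command", "kwargs": {
  "moves": [
    {"xyz":[0,2,4],"angular":[0,0,0]},
    {"xyz":[0,2,7],"angular":[0,0,0]},
    {"xyz":[10,2,7],"angular":[0,0,0]},
    {"xyz":[20,2,7],"angular":[0,0,0]},
    {"xyz":[28,2,7],"angular":[0,0,0]},
    {"xyz":[34,2,7],"angular":[0,0,0]},
    {"xyz":[40,2,7],"angular":[0,0,0]},
    {"xyz":[48,2,7],"angular":[0,0,0]},
    {"xyz":[56,2,7],"angular":[0,0,0]},
    {"xyz":[64,2,7],"angular":[0,0,0]},
    {"xyz":[72,2,7],"angular":[0,0,0]},
    {"xyz":[80,2,7],"angular":[0,0,0]}
  ]
}}

```text
time_s: 7.03
eef_pos: [0.6563, -0.0599, 0.0052]
orientation: [3.141, 0.001, 1.57]
ft_force: [1.4, -3.5, 4.4]
grip_width: 0.0321
grip_force: 2.3
```

```bash
python3 -c "
from h import *
go(.655,-.14,.002)
snap('wrist','w2')"
```

```text
t 7.03 xyz mm [-80.1  -1.3   3.3] ang [ 0.0004  0.0005 -0.0004]
```

View pics/w2.png

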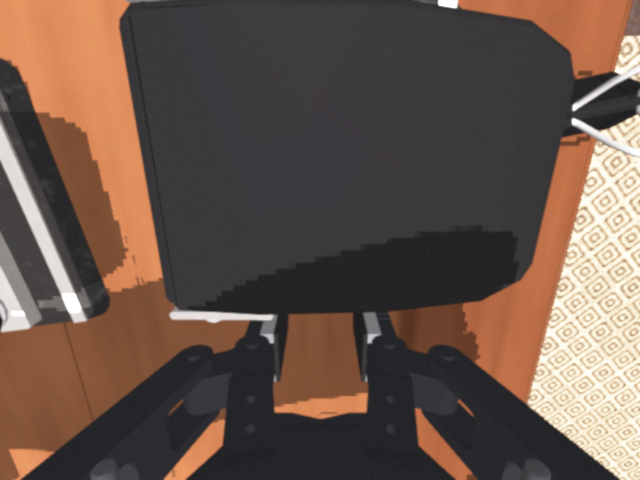

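```bash
python3 -c "
from h import *
for z in(0,.02,.04):print(pix('top',241,156.5,z).round(3),pix('top',251,156.5,z).round(3),'lever',pix('top',273,155.5,.07).round(3))
print(pix('wrist',575,110,.057).round(3),pix('wrist',572,130,0).round(3),pix('wrist',572,75,0).round(3))
im=cv2.imread('pics/side1.png')[215:285,170:270];cv2.imwrite('pics/c3.png',cv2.resize(im,None,fx=6,fy=6,interpolation=cv2.INTER_CUBIC))"
```

```text
[0.738 0.043 0.   ] [0.739 0.02  0.   ] lever [ 0.72  -0.034  0.07 ]
[0.732 0.04  0.02 ] [0.732 0.018 0.02 ] lever [ 0.72  -0.034  0.07 ]
[0.725 0.038 0.04 ] [0.726 0.016 0.04 ] lever [ 0.72  -0.034  0.07 ]
[0.722 0.031 0.057] [0.764 0.025 0.   ] [0.758 0.046 0.   ]
```

View pics/c3.png

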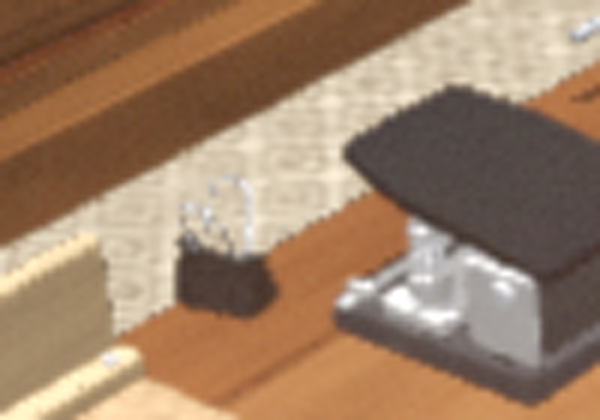

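The wrist view shows the fingers in square contact, with a binder clip near (600,100), roughly 10 mm beyond the lever's path. I'll drift slightly toward the robot while pushing.

Emit:
{"fn": "arm_command", "kwargs": {
  "moves": [
    {"xyz":[6,-1,-1],"angular":[0,0,0]},
    {"xyz":[13,-2,-1],"angular":[0,0,0]},
    {"xyz":[20,-3,-1],"angular":[0,0,0]},
    {"xyz":[28,-4,-1],"angular":[0,0,0]},
    {"xyz":[36,-5,-1],"angular":[0,0,0]},
    {"xyz":[44,-6,-1],"angular":[0,0,0]},
    {"xyz":[52,-7,-1],"angular":[0,0,0]},
    {"xyz":[60,-8,-1],"angular":[0,0,0]},
    {"xyz":[68,-9,-1],"angular":[0,0,0]},
    {"xyz":[76,-10,-1],"angular":[0,0,0]},
    {"xyz":[84,-10,-1],"angular":[0,0,0]},
    {"xyz":[92,-10,-1],"angular":[0,0,0]}
  ]
}}

```text
time_s: 8.08
eef_pos: [0.646, 0.0325, 0.006]
orientation: [-3.141, 0.0, 1.571]
ft_force: [-0.6, -2.2, -1.4]
grip_width: 0.0319
grip_force: 0.8
```

Emit:
{"fn": "arm_command", "kwargs": {
  "moves": [
    {"xyz":[8,0,0],"angular":[0,0,0]},
    {"xyz":[16,0,0],"angular":[0,0,0]},
    {"xyz":[24,0,0],"angular":[0,0,0]},
    {"xyz":[31,0,0],"angular":[0,0,0]},
    {"xyz":[37,0,0],"angular":[0,0,0]},
    {"xyz":[42,0,0],"angular":[0,0,0]},
    {"xyz":[46,0,0],"angular":[0,0,0]},
    {"xyz":[50,0,0],"angular":[0,0,0]},
    {"xyz":[54,0,0],"angular":[0,0,0]},
    {"xyz":[57,0,0],"angular":[0,0,0]},
    {"xyz":[57,0,0],"angular":[0,0,0]}
  ]
}}

```text
time_s: 9.0
eef_pos: [0.6461, 0.0898, 0.0061]
orientation: [3.141, -0.001, 1.571]
ft_force: [-0.5, -0.4, 0.2]
grip_width: 0.032
grip_force: 0.0
```

```bash
python3 -c "
from h import *
snap('top','top2')
im=cv2.imread('pics/top2.png')[125:325,135:300];cv2.imwrite('pics/c4.png',cv2.resize(im,None,fx=3,fy=3,interpolation=cv2.INTER_CUBIC))"
```

```text
(no output)
```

View pics/c4.png

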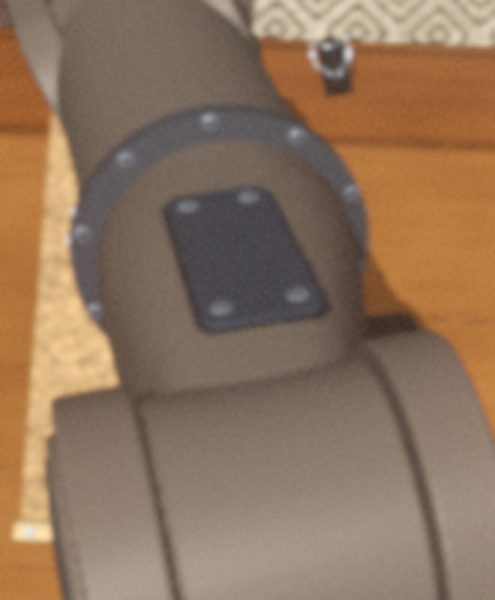

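Emit:
{"fn": "arm_command", "kwargs": {
  "moves": [
    {"xyz":[3,0,0],"angular":[0,0,0]},
    {"xyz":[6,0,0],"angular":[0,0,0]},
    {"xyz":[7,0,0],"angular":[0,0,0]},
    {"xyz":[7,0,0],"angular":[0,0,0]},
    {"xyz":[-10,0,0],"angular":[0,0,0]},
    {"xyz":[-40,0,-5],"angular":[0,0,0]},
    {"xyz":[-40,0,-40],"angular":[0,0,0]},
    {"xyz":[-40,0,-80],"angular":[0,0,0]},
    {"xyz":[-40,-20,-100],"angular":[0,0,0]},
    {"xyz":[-35,-60,-100],"angular":[0,0,0]},
    {"xyz":[-20,-98,-100],"angular":[0,0,0]},
    {"xyz":[0,-130,-100],"angular":[0,0,0]}
  ]
}}

```text
time_s: 10.05
eef_pos: [0.5141, 0.0878, 0.1063]
orientation: [3.141, 0.0, 1.568]
ft_force: [0.0, 1.4, 0.7]
grip_width: 0.0319
grip_force: 0.0
```

```bash
python3 -c "
from h import *
go(.495,.09,.006)"
```

```text
t 10.05 xyz mm [  2.2 -19.1 100.3] ang [ 0.0002  0.0004 -0.0025]
```

Emit:
{"fn": "arm_command", "kwargs": {
  "moves": [
    {"xyz":[2,-19,30],"angular":[0,0,0]},
    {"xyz":[2,-19,65],"angular":[0,0,0]},
    {"xyz":[2,-19,92],"angular":[0,0,0]},
    {"xyz":[2,-19,100],"angular":[0,0,0]},
    {"xyz":[2,-19,100],"angular":[0,0,0]},
    {"xyz":[-10,-19,100],"angular":[0,0,0]},
    {"xyz":[-20,-19,100],"angular":[0,0,0]},
    {"xyz":[-28,-19,100],"angular":[0,0,0]},
    {"xyz":[-34,-19,100],"angular":[0,0,0]},
    {"xyz":[-40,-19,100],"angular":[0,0,0]},
    {"xyz":[-48,-19,100],"angular":[0,0,0]},
    {"xyz":[-56,-19,100],"angular":[0,0,0]}
  ]
}}

```text
time_s: 11.05
eef_pos: [0.498, 0.0327, 0.0067]
orientation: [3.14, -0.001, 1.571]
ft_force: [1.1, 4.3, 3.0]
grip_width: 0.0322
grip_force: 1.9
```

Emit:
{"fn": "arm_command", "kwargs": {
  "moves": [
    {"xyz":[-8,0,0],"angular":[0,0,0]},
    {"xyz":[-16,0,0],"angular":[0,0,0]},
    {"xyz":[-24,0,0],"angular":[0,0,0]},
    {"xyz":[-32,0,0],"angular":[0,0,0]},
    {"xyz":[-40,0,0],"angular":[0,0,0]},
    {"xyz":[-48,0,0],"angular":[0,0,0]},
    {"xyz":[-56,0,0],"angular":[0,0,0]},
    {"xyz":[-64,0,0],"angular":[0,0,0]},
    {"xyz":[-72,0,0],"angular":[0,0,0]},
    {"xyz":[-80,0,0],"angular":[0,0,0]}
  ]
}}

```text
time_s: 11.88
eef_pos: [0.497, -0.048, 0.006]
orientation: [-3.141, 0.0, 1.571]
ft_force: [-0.4, 4.4, 3.5]
grip_width: 0.032
grip_force: 2.4
```

```bash
python3 -c "
from h import *
snap('top','top3');snap('side','side3')
a=cv2.imread('pics/top3.png')[125:325,130:430];b=cv2.imread('pics/side3.png')[170:370,120:420]
cv2.imwrite('pics/c5.png',cv2.resize(np.vstack([a,b]),None,fx=1.5,fy=1.5,interpolation=cv2.INTER_CUBIC))
go(.495,-.2065,.006)"
```

```text
t 11.98 xyz mm [-156.7   -1.2   -0. ] ang [-0.0011  0.0016 -0.0026]
```

View pics/c5.png

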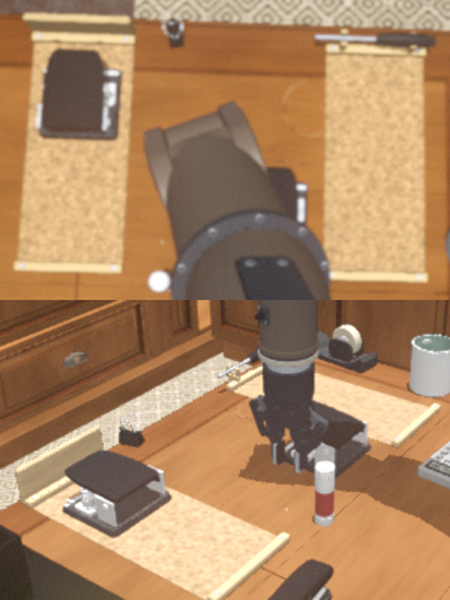

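The free punch sits inside the stock bay (crop 40–120, 50–137) and the near punch is moving squarely right. Continuing.

Emit:
{"fn": "arm_command", "kwargs": {
  "moves": [
    {"xyz":[-5,0,0],"angular":[0,0,0]},
    {"xyz":[-12,0,0],"angular":[0,0,0]},
    {"xyz":[-20,0,0],"angular":[0,0,0]},
    {"xyz":[-28,0,0],"angular":[0,0,0]},
    {"xyz":[-36,0,0],"angular":[0,0,0]},
    {"xyz":[-44,0,0],"angular":[0,0,0]},
    {"xyz":[-52,0,0],"angular":[0,0,0]},
    {"xyz":[-60,0,0],"angular":[0,0,0]},
    {"xyz":[-68,0,0],"angular":[0,0,0]},
    {"xyz":[-76,0,0],"angular":[0,0,0]},
    {"xyz":[-84,0,0],"angular":[0,0,0]},
    {"xyz":[-92,0,0],"angular":[0,0,0]}
  ]
}}

```text
time_s: 12.98
eef_pos: [0.4971, -0.14, 0.006]
orientation: [-3.142, 0.0, 1.571]
ft_force: [0.4, 2.1, -0.9]
grip_width: 0.032
grip_force: 0.8
```

Emit:
{"fn": "arm_command", "kwargs": {
  "moves": [
    {"xyz":[-8,0,0],"angular":[0,0,0]},
    {"xyz":[-16,0,0],"angular":[0,0,0]},
    {"xyz":[-24,0,0],"angular":[0,0,0]},
    {"xyz":[-32,0,0],"angular":[0,0,0]},
    {"xyz":[-40,0,0],"angular":[0,0,0]},
    {"xyz":[-47,0,0],"angular":[0,0,0]},
    {"xyz":[-53,0,0],"angular":[0,0,0]},
    {"xyz":[-57,0,0],"angular":[0,0,0]},
    {"xyz":[-61,0,0],"angular":[0,0,0]},
    {"xyz":[-64,0,0],"angular":[0,0,0]},
    {"xyz":[-64,0,0],"angular":[0,0,0]}
  ]
}}

```text
time_s: 13.9
eef_pos: [0.4971, -0.204, 0.006]
orientation: [3.142, 0.0, 1.57]
ft_force: [-0.5, -0.8, -0.7]
grip_width: 0.0317
grip_force: 0.0
```

Emit:
{"fn": "arm_command", "kwargs": {
  "moves": [
    {"xyz":[15,0,0],"angular":[0,0,0]},
    {"xyz":[45,0,-5],"angular":[0,0,0]},
    {"xyz":[60,0,-40],"angular":[0,0,0]},
    {"xyz":[70,0,-80],"angular":[0,0,0]},
    {"xyz":[90,-20,-120],"angular":[0,0,0]},
    {"xyz":[120,-40,-150],"angular":[0,0,0]},
    {"xyz":[155,-60,-150],"angular":[0,0,0]},
    {"xyz":[190,-80,-150],"angular":[0,0,0]},
    {"xyz":[200,-80,-150],"angular":[0,0,0]},
    {"xyz":[200,-80,-150],"angular":[0,0,0]}
  ]
}}

```text
time_s: 14.73
eef_pos: [0.416, 0.0004, 0.1569]
orientation: [3.14, 0.0, 1.577]
ft_force: [-0.3, -1.1, -0.0]
grip_width: 0.0321
grip_force: 0.0
```

```bash
python3 -c "
from h import *
snap('top','top4')
a=cv2.imread('pics/top4.png')[125:325,130:430]
cv2.imwrite('pics/c6.png',cv2.resize(a,None,fx=2.6,fy=2.6,interpolation=cv2.INTER_CUBIC))"
```

```text
(no output)
```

View pics/c6.png

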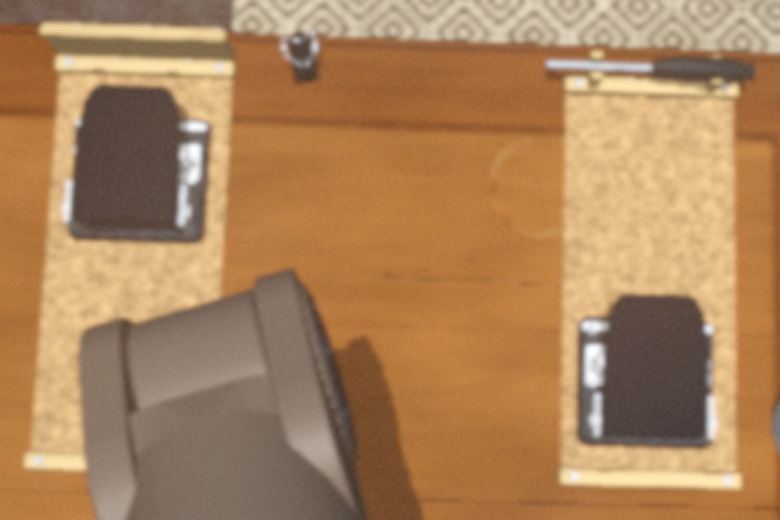

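Both punches are wholly between the rail ends: crop 68–205 of 46–224 on the left and 578–712 of 562–738 on the right, with at least 13 mm to spare. The arm is touching nothing, so I'll hand in.

```bash
python3 -c "
from rig import *
print(close_job())"
```

```text
the job is handed in; nothing more can be done
None
```

The job is handed in: I tested both levers first, then slid the free punch (the far one) into the stock bay and the seized one (the near one) into the repair bay, both wholly between the rail ends in the final picture.

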